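# Clamp a tube in the cross-drilling jig

### The arm

A 6-joint arm with a two-finger parallel gripper is mounted at the origin on the work surface. World frame = base frame: x ahead of the robot, y to its left, z up, the work surface at z = 0. Lengths are in m, angles in rad, forces in N, time in s.
With the tool pointing down it reaches from about 0.375 to 0.9 m from the base axis. Payload 3.1 kg.
Tool frame: the origin (TCP) lies midway between the tips of the shut fingers; the grasp point (between the pads) lies 19 mm behind it; x points along the fingers, z is the direction in which the jaws open and shut, and the axes are right-handed (so a half turn about x gives the same grasp; the last joint's range is limited). The gripper opens to 87 mm and grips with 3 to 60 N. Pads are 19 mm wide; open, the fingers measure 117 mm over their backs; the gripper's body (75 mm by 190 mm) begins 51 mm behind the grasp point.
Start: joints at [-1.437, 0.527, 1.433, -0, 1.181, -0.178], TCP at [0.192, -0.595, 0.223] pointing down, gripper open.
Joint ranges: [-3.08, 3.08], [-0.75, 2.2], [0.22, 2.44], [-1.43, 4.57], [0, 2.65], [-2.85, 2.85]. Speed limits (rad/s): [2.79, 2.79, 3.14, 3.14, 3.14, 3.14].

### API

Orientations are given as a unit quaternion [x, y, z, w].
In Python, from rig import robot, optics, workorder gives the robot as it stands.
- The arm moves only by the tool arm_command, never from a script. Its argument "plan" is a list of rows, each a list of 7 numbers: the shift along the tool's x, y, z in cm, then the turn, a rotation vector about the tool's x, y, z in rad, then the finger opening in cm, from 0 to 8.7. In form: [[x, y, z, ax, ay, az, gripper], ...]. A call has 1 to 12 rows; each row shifts and turns the pose as measured when the row begins, along the tool's axes as they then stand; what a row does not reach is not made up. A row lasts 1/8 s, in which the tool goes at most 62.5 mm and 10.7 degrees, less where a joint would pass 70% of its speed; a pose out of reach is approached as far as the arm can. A call with a gripper value outside its range is refused whole. The fingers move at their own pace and stop on an object; "grip_force" is the grip in N (left out, the last holds). Time passes only in rows, so rows that do not move let the fingers close. It gives the time, the measured TCP pose, the force and the opening at its end, in the units of the state.
- robot.get_obs(): the state, without advancing time (a new reading comes with each control period).
- optics.camera(name): name is "side" or "top" or "wrist"; returns (picture, depth): 480x640x3 uint8, blue, green, red; 480x640 float32, m along the optical axis (not along the pixel's ray), 0 where there is no reading.
- optics.camera_info(name): a dict with "mtx" (3x3 intrinsics, pixels), "k1" (the pictures are not rectified: a ray, as slopes to the right and down, at radius r is drawn at 1 + k1 r^2 times it, then the intrinsics apply), "position" and "rotation" of the camera in the world; the wrist camera has in their place "tool_from_camera" (4x4, takes a point from camera to tool coordinates, whose origin is the TCP and whose axes are the tool frame's). Camera axes: x right, y down, z forward; pixel columns grow to the right and rows downward; lengths in m; the calibration is good to about 2 mm. A picture is of the moment at which its call begins: read the wrist's pose just before it. camera_info takes no time and is no camera call.
- workorder.hand_in(): hands the job in, once; it reports no verdict.
The state is a dict: "time": time; "q": joint angles; "joint_velocities": joint speeds; "joint_torque": joint torques, N m; "position": TCP position; "tool_rot": TCP orientation; "ft_force": force on the tool from outside, world axes, zero at the start; "moment": the same for the moment, N m; "grip_width": finger opening in m.
Only numpy, scipy, OpenCV 4.12 (cv2) and the standard library are available. Lean on these libraries where they do the work, as an engineer would, in place of code of your own. Each camera call takes 0.05 s, during which the arm holds its last target. There are 200 camera calls.

### The job

Set up the longest thick tube from the wooden rack in the drilling jig: lift the sprung clamp bar, turn it about a quarter turn aside and leave it resting up on its collar; lay the tube in the two vees and, with the bar still aside, slide it along until it is pressed home against the pad of the end stop. Then bring the bar back over the tube, ease it down so that it drops into its slot and its spring holds the tube, and let go. Keep all contact light: do not ram the tube into the vees or the stop, do not let the bar snap down on it, and leave everything else on the bench where it is.

Things in the scene. Friction and masses are not known exactly. Their poses are not given: they have to be found in the camera images.
- jig: Drilling jig on a dark steel base plate 172 x 228 x 12 mm, fixed to the bench. Its origin lies on the bench under the middle between the vees. Jig axes: z up, y along the vees (the tube lies along y when clamped), x away from the clamp post; the end stop is at the -y end, the round clamp post (136 mm tall) at x = -68, y = +60 mm.
- vees: Two steel 90 degree vee blocks of the jig, each 52 mm wide and 20 mm long in y, centred at y = -60 and y = +60 mm in the jig's frame (origin and axes as jig), tops 48 mm above the bench, bottoms of the vees 30 mm above it. The tube slides easily in them (friction about 0.2). Between them 100 mm is free down to the base plate, whose top is at 12 mm, for the fingers.
- vee_seat (a point): Point of the jig half-way between the vees, 52.6 mm above the bench (x = 0, y = 0 in the jig's frame): the height and line of the tube's axis when it lies in both vees. Axes as jig. Home against the stop the tube's middle ends up somewhere from 8 mm before to 8 mm beyond this point along y.
- end_stop: End stop of the jig: upright steel plate 44 x 10 mm, top 76 mm above the bench, at y = -112 mm (origin and axes as jig), with a locked adjusting screw whose round steel pad, 32 mm across and 6 mm thick, faces the tube's end on its axis. The pad's face is set anywhere from y = -98 to -82 mm; this is not measured: find it by feel, 5 to 10 N is right, over 20 N spoils the setting.
- clamp_bar: Sprung steel clamp bar: hub on the post, flat bar 20 mm wide, 12 mm thick, reaching 122 mm from the post's axis along its own x. Origin on the post's axis, at bench height when fully down; z up. Its underside is 54.6 mm above the bench at bar_lift 0. Turned aside and let go, it stays on the collar's top at bar_lift 0.026; back within 0.06 of swing 0 its spring snaps it down if not held.
- bar_knob (a point): Grip point of the black upright cylindrical knob on the bar's end, 24 mm in diameter and 38 mm tall, 110 mm from the post's axis. The point is 24 mm above the bar's top face and 14 mm below the knob's top; it is 90.6 mm above the bench at bar_lift 0. Axes as clamp_bar. The knob turns with the bar, and may turn between the fingers.
- bar_lift (a joint): Height of the clamp bar along its post, 0 to 0.038 m; 0 is fully down. A coil spring always pushes it down: about 6 N at 0, 8 N at 0.014, 10 N at 0.026 and 12 N at 0.038, plus the bar's weight of about 3 N. With the tube seated under it the bar rests at 0.014.
- bar_swing (a joint): Turn of the clamp bar about the upright post, rad; 0 is straight across the vee at y = +60 mm (bar along the jig's +x), positive turns it towards the jig's +y, away from the end stop, up to 1.70. Below bar_lift 0.026 a key under the bar sits in a slot of the collar round the post and lets it turn only about 0.07 either way; at 0.026 and above it turns freely.
- tube_mid (a point): Middle (on the axis) of the long thick steel tube, 32 mm in diameter and 180 mm long, about 0.45 kg; its x axis is the tube's axis. It lies in one of the three notches of the rack, 47.6 mm above the bench; between the rack's two rails 60 mm along the tube are free for the fingers.
- tube: The same tube; origin at its middle, x along its axis.
- rack: Low wooden rack, 110 x 235 mm and 41 mm high, fixed to the bench, with three notches 75 mm apart along its y; the stock lies along its x. Origin at the middle of its underside.
- short_tube: Shorter tube of the same thickness (32 mm in diameter, 110 mm long) on the rack. Leave it.
- thin_rod: Thin solid rod, 20 mm in diameter and 170 mm long, on the rack. Leave it.
- hammer: Hammer on the bench. Leave it.
- spanner: Spanner on the bench. Leave it.
- oil_bottle: Small bottle of cutting oil, 52 mm in diameter and 130 mm tall, upright on the bench. Leave it.
- drill_case: Closed drill bit case 112 x 72 x 42 mm on the bench. Leave it.
- caliper: Caliper lying on the bench. Leave it.
- tape_measure: Tape measure 70 x 40 x 65 mm on the bench. Leave it.
There are look-alikes about, which are no part of the job. What is shaped like the tube but blue or green is not meant.

How it is judged:
On the way, in this order (a step that is already met when the one before it is completed fails the run):
1. the clamp bar is turned aside and rests, let go, on its collar (value of joint bar_swing above 1.1 rad and value of joint bar_lift between 0.023 and 0.029 m and contact force between the fingers and clamp_bar below 0.2 N), for 0.2 s.
2. with the bar still aside, the tube lies in both vees and is pressed against the end stop (value of joint bar_swing above 1 rad and distance between tube_mid and stop_pad below 0.0948 m and x of tube_mid in the frame of vee_seat between -0.0025 and 0.0025 m and z of tube_mid in the frame of vee_seat between -0.0025 and 0.0025 m and contact force between tube and end_stop above 3 N), for 0.1 s.
At the end, for the whole second after the job is handed in: The long tube lies in both vees (2.5 mm, 0.03 rad), its end within 1.8 mm of the stop's pad (middle within 94.8 mm of the pad's); the bar is back over it (swing within 0.09 of 0) and down on it (lift 0.0115 to 0.0165), pressing with over 5 N by its spring alone; all at rest and let go (value of joint bar_swing between -0.09 and 0.09 rad and value of joint bar_lift between 0.0115 and 0.0165 m and contact force between clamp_bar and tube above 5 N and distance between tube_mid and stop_pad below 0.0948 m and x of tube_mid in the frame of vee_seat between -0.0025 and 0.0025 m and z of tube_mid in the frame of vee_seat between -0.0025 and 0.0025 m and angle between the x axis of tube and the y axis of jig, either way round below 0.03 rad and linear speed of tube below 0.01 m/s); the robot touches nothing.
It fails at once if the tube is rammed against the end stop (over 20 N) (contact force between tube and end_stop above 20 N).
It fails at once if the tube is dropped or rammed into the vees (over 40 N) (contact force between tube and vees above 40 N).
It fails at once if the bar is let snap, or pushed hard, onto the tube (over 30 N) (contact force between clamp_bar and tube above 30 N).
It fails at once if something else on the bench is disturbed (by over 25 mm) (distance of any of short_tube, thin_rod, hammer, spanner, oil_bottle, drill_case, caliper, tape_measure from where it was at the start of the episode above 0.025 m).
It also fails if it takes over 72 s, if anything falls off the work surface, if the arm or the gripper's body presses on something with over 40 N, if the wrist force passes 120 N, or if a joint passes its speed limit or range.

## Working session

There is one attempt and no reset: what is moved stays moved. The work goes in short steps, Python scripts to look and compute and a tool call to move; the robot and the scene stay as the last step left them, time stands still between calls to the robot, and variables do not carry over. Pictures are saved under pics/ and viewed, about 8 in all and at most 12, crops included, and the job is handed in when it is done.

Besides the shell and the picture viewer there is one more tool, called as name(argument=value, ...) on one line, values as JSON. arm_command: Moves the arm, as the interface text tells. Its arguments: {"type":"object","properties":{"plan":{"type":"array"},"grip_force":{"type":"number"}},"required":["plan"]}

```bash
ls; mkdir -p pics; cat > h.py <<'E'
import numpy as np, cv2
from rig import robot, optics, workorder
from scipy.spatial.transform import Rotation as R
def rot(v):
    v=np.array(v,float)
    return v if v.shape==(3,3) else R.from_quat(v).as_matrix()
def campose(n,o=None):
    ci=optics.camera_info(n)
    if n=='wrist':
        o=o or robot.get_obs(); T=np.eye(4);T[:3,:3]=rot(o['tool_rot']);T[:3,3]=o['position']
        T=T@np.array(ci['tool_from_camera']); return ci,T[:3,:3],T[:3,3]
    return ci,rot(ci['rotation']),np.array(ci['position'])
def slopes(ci,uv):
    k=ci['k1'];m=np.array(ci['mtx'])
    return cv2.undistortPoints(np.array(uv,float).reshape(-1,1,2),m,np.array([k,0,0,0.])).reshape(-1,2)
def atz(n,uv,z,o=None):   # pixels -> world at height z
    ci,Rm,p=campose(n,o); s=slopes(ci,uv); d=np.c_[s,np.ones(len(s))]@Rm.T
    return p+d*((z-p[2])/d[:,2])[:,None]
def cloud(n,depth,o=None):
    ci,Rm,p=campose(n,o); v,u=np.mgrid[:480,:640]
    s=slopes(ci,np.c_[u.ravel(),v.ravel()]); return (p+(np.c_[s,np.ones(len(s))]*depth.reshape(-1,1))@Rm.T).reshape(480,640,3)
E
python3 - <<'E'
from h import *
o=robot.get_obs();print(o)
for n in('top','side'):
    p,d=optics.camera(n);cv2.imwrite(f'pics/{n}0.png',p);np.savez(f'{n}0.npz',p=p,d=d);print(optics.camera_info(n))
print(optics.camera_info('wrist'))
E
```

```text
pics
{'time': 0.0, 'q': array([-1.43650387e+00,  5.28450062e-01,  1.43388147e+00, -3.04758017e-05,
        1.18138703e+00, -1.78512887e-01]), 'joint_velocities': array([-0.00086117,  0.00104599,  0.00032926,  0.00073878, -0.00053914,
        0.00014352]), 'joint_torque': array([-9.55767791e-04, -4.40048540e+01, -1.76591331e+01,  6.33046520e-02,
        5.83553617e-02, -1.86963684e-04]), 'position': array([ 0.19224471, -0.59394208,  0.22158815]), 'tool_rot': array([ 0.41654677,  0.5723088 , -0.41547434,  0.5712552 ]), 'ft_force': array([ 0.27790544, -0.45145812,  0.42324424]), 'moment': array([0.03265829, 0.00615447, 0.01487006]), 'grip_width': 0.08716497405015047}
{'mtx': array([[564.95635151,   0.        , 321.75913496],
       [  0.        , 564.95635151, 234.21327223],
       [  0.        ,   0.        ,   1.        ]]), 'k1': -0.04818634999908058, 'position': array([0.21451383, 0.04206917, 1.61081241]), 'rotation': array([-0.70371394,  0.70397816, -0.06492589,  0.07061208])}
{'mtx': array([[545.3748014 ,   0.        , 325.34765153],
       [  0.        , 545.3748014 , 232.82675468],
       [  0.        ,   0.        ,   1.        ]]), 'k1': -0.1589423190173278, 'position': array([0.40002017, 1.01546887, 1.29340099]), 'rotation': array([-0.05874151,  0.93822196, -0.34051664,  0.01836884])}
{'mtx': array([[395.97637772,   0.        , 313.09079248],
       [  0.        , 395.97637772, 241.7476814 ],
       [  0.        ,   0.        ,   1.        ]]), 'k1': -0.04941865469674364, 'tool_from_camera': array([[-1.32670235e-04, -2.81113716e-01,  9.59674456e-01,
        -1.62293264e-01],
       [-9.31958183e-05, -9.59674457e-01, -2.81113729e-01,
         7.62186898e-02],
       [ 9.99999987e-01, -1.26733071e-04,  1.01121613e-04,
        -7.60474211e-04],
       [ 0.00000000e+00,  0.00000000e+00,  0.00000000e+00,
         1.00000000e+00]])}
```

View pics/top0.png

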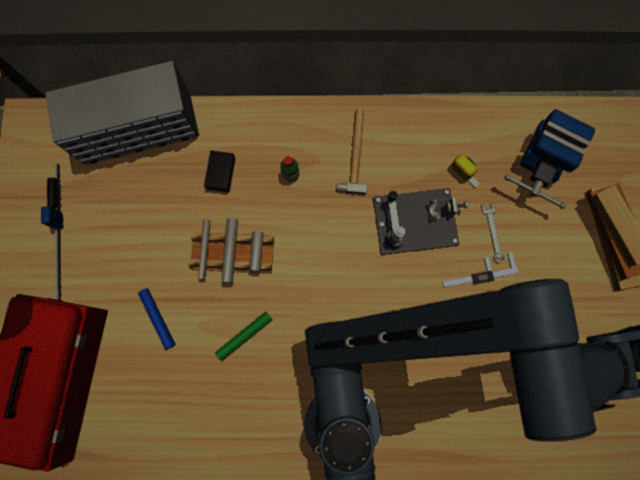

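View pics/side0.png

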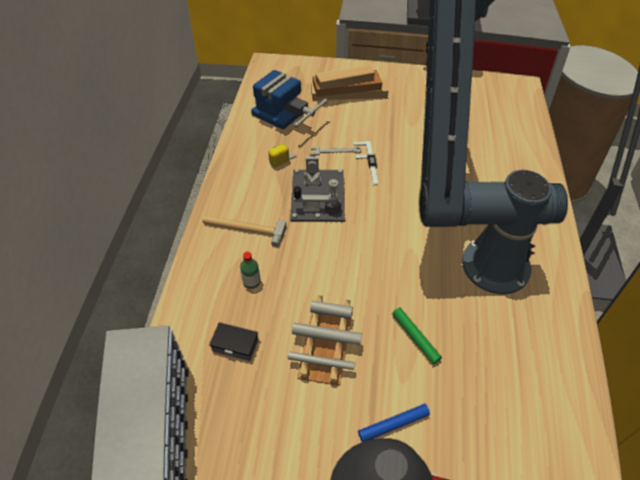

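Top view: the rack stock is at (204,250) thin, (230,252) long and thick, (256,252) short and thick. The jig is at (416,220), with the post at about (395,237), the knob at (393,198) and the end stop on the right. I'll confirm these in an enlarged crop.

```bash
python3 - <<'E'
from h import *
p=np.load('top0.npz')['p']
a=cv2.resize(p[205:295,180:290],None,fx=5,fy=5,interpolation=cv2.INTER_CUBIC)[:450,:]
b=cv2.resize(p[180:260,365:475],None,fx=5,fy=5,interpolation=cv2.INTER_CUBIC)
a=cv2.resize(p[205:295,185:285],None,fx=4,fy=4,interpolation=cv2.INTER_CUBIC)
b=cv2.resize(p[180:260,370:470],None,fx=4,fy=4,interpolation=cv2.INTER_CUBIC)
b=cv2.copyMakeBorder(b,0,40,0,0,cv2.BORDER_CONSTANT)
im=np.hstack([a,b]);im=np.clip(im*1.5,0,255).astype(np.uint8)
cv2.imwrite('pics/c1.png',im)
d=np.load('top0.npz')['d'];P=cloud('top',d)
for uv in [(230,235),(230,250),(228,275),(204,250),(256,250),(416,240),(393,200),(394,236),(300,250)]:
    print(uv,P[uv[1],uv[0]].round(4))
E
```

```text
(230, 235) [0.5127 0.3107 0.0668]
(230, 250) [0.4712 0.3103 0.0613]
(228, 275) [0.4011 0.3136 0.0622]
(204, 250) [0.4731 0.3857 0.0497]
(256, 250) [0.471  0.2376 0.062 ]
(416, 240) [ 0.5087 -0.2167  0.0082]
(393, 200) [ 0.6084 -0.1441  0.0831]
(394, 236) [ 0.5054 -0.1439  0.0872]
(300, 250) [ 0.4815  0.1181 -0.0017]
```

View pics/c1.png

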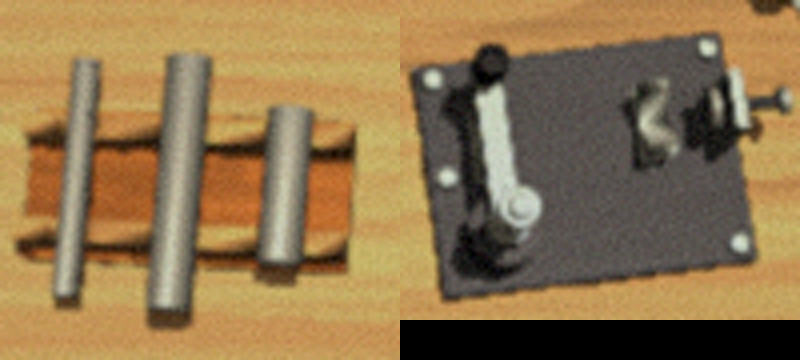

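The crop confirms it: in the rack the middle piece, crop (180,190), is the longest thick steel tube. The left one is thin, the right one is short, and the blue and green ones lie loose. In the jig, the post top is at crop (522,205), the knob top at (490,62), and the plate corners at (415,70), (718,35), (755,262) and (447,297).

```bash
python3 - <<'E'
from h import *
f=lambda l,ox,oy,x0=0:[((x-x0)/4+ox-.375,y/4+oy-.375) for x,y in l]
c=atz('top',f([(415,70),(718,35),(755,262),(447,297)],370,180,400),.012)
print(c.round(4),'ctr',c.mean(0)); 
ey=(c[0]-c[1]+c[3]-c[2])/2; print('len',np.linalg.norm(ey),np.linalg.norm((c[0]+c[1]-c[2]-c[3])/2),'yaw of jig y-90',np.degrees(np.arctan2(-ey[0],ey[1])))
print('post',atz('top',f([(522,205)],370,180,400),.136),'knob',atz('top',f([(490,62)],370,180,400),.1046))
t=atz('top',f([(188,55),(169,315)],185,205),.0476);print('tube',t,t.mean(0),np.linalg.norm(t[0]-t[1]),np.degrees(np.arctan2(*(t[0]-t[1])[1::-1])))
# tube from depth
d=np.load('top0.npz')['d'];P=cloud('top',d)[215:290,215:246].reshape(-1,3);
m=(P[:,2]>.052)&(P[:,2]<.08);Q=P[m];print(m.sum(),np.median(Q,0),Q.min(0),Q.max(0))
A=np.polyfit(Q[:,0],Q[:,1],1);print(A,np.degrees(np.arctan(A[0])))
o=robot.get_obs();print(rot(o['tool_rot']).round(3))
E
```

```text
[[ 0.6354 -0.0956  0.012 ]
 [ 0.6618 -0.3183  0.012 ]
 [ 0.4929 -0.3377  0.012 ]
 [ 0.4677 -0.1157  0.012 ]] ctr [ 0.5644492  -0.21683497  0.012     ]
len 0.22387429421715777 0.1694377880117969 yaw of jig y-90 6.6000133227673
post [[ 0.50998917 -0.15456682  0.136     ]] knob [[ 0.61667975 -0.13938075  0.1046    ]]
tube [[0.56450915 0.31091441 0.0476    ]
 [0.37941965 0.3185324  0.0476    ]] [0.4719644 0.3147234 0.0476   ] 0.18524620190458096 -2.3568733996378723
649 [0.47118117 0.31385884 0.06026156] [0.38182933 0.29605884 0.05205168] [0.56271471 0.33443366 0.07120667]
[-0.05285117  0.33892828] -3.0253343546946874
[[-0.     0.951  0.308]
 [ 0.002  0.308 -0.951]
 [-1.     0.    -0.002]]
```

arm_command(plan=[[-1.2,4.9,-2.1,0,0,0,8.7],[-1.2,4.9,-2.1,0,0,0,8.7],[-1.2,4.9,-2.1,0,0,0,8.7],[-1.2,4.9,-2.1,0,0,0,8.7],[-1.2,4.9,-2.1,0,0,0,8.7],[-1.2,4.9,-2.1,0,0,0,8.7],[-1.2,4.9,-2.1,0,0,0,8.7],[-1.2,4.9,-2.1,0,0,0,8.7],[-1.2,4.9,-2.1,0,0,0,8.7],[-1.2,4.9,-2.1,0,0,0,8.7],[-1,4.9,-2.1,0.09,0,0,8.7],[0,0,0,0.09,0,0,8.7]])

```text
time: 1.6
position: [0.6469, -0.1965, 0.3502]
tool_rot: [0.47, 0.534, -0.467, 0.526]
ft_force: [-0.8, -0.2, -0.5]
grip_width: 0.0868
```

```bash
python3 - <<'E'
from h import *
o=robot.get_obs();print(o['q'],rot(o['tool_rot']).round(3));p,d=optics.camera('wrist');import pickle;pickle.dump((o,p,d),open('w1.pkl','wb'));cv2.imwrite('pics/w1.png',p)
E
```

```text
[-0.46297535  0.50369662  1.11712204  0.00694819  1.52977151  0.98412545] [[-0.005  0.992  0.123]
 [ 0.01   0.123 -0.992]
 [-1.    -0.004 -0.011]]
```

View pics/w1.png

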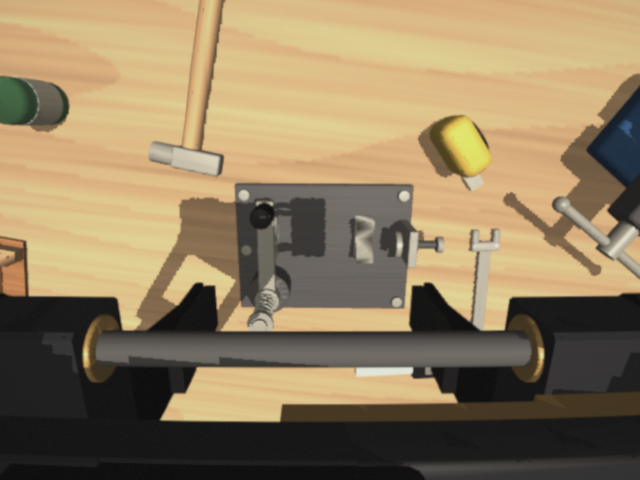

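The wrist view shows the plate edges square with the tool axes, the knob top at (262,215), the post top at about (261,320), the far vee at (364,240) and the stop plate at (413,245).

```bash
python3 - <<'E'
from h import *
import pickle
o,p,d=pickle.load(open('w1.pkl','rb'))
c=cv2.resize(p[175:335,225:455],None,fx=3.4,fy=3.4,interpolation=cv2.INTER_CUBIC);cv2.imwrite('pics/w1c.png',np.clip(c*1.4,0,255).astype(np.uint8))
c=atz('wrist',[(236,184),(411,184)],.012,o);print(c,np.linalg.norm(c[0]-c[1]),np.degrees(np.arctan2(*(c[0]-c[1])[:2]*[-1,1])))
print('knob',atz('wrist',[(262,215)],.1046,o),'post',atz('wrist',[(261,320)],.136,o))
P=cloud('wrist',d,o)
for u,v in [(262,215),(261,320),(265,250),(364,225),(364,255),(364,240),(413,245),(300,290)]:print(u,v,P[v,u].round(4))
E
```

```text
[[ 0.6386766  -0.09473355  0.012     ]
 [ 0.66635479 -0.31468691  0.012     ]] 0.22168797662783893 7.172211316065928
knob [[ 0.6249607  -0.14169459  0.1046    ]] post [[ 0.51921027 -0.1539438   0.136     ]]
262 215 [ 0.6248 -0.1416  0.104 ]
261 320 [ 0.5188 -0.1539  0.1352]
265 250 [ 0.5739 -0.1445  0.0662]
364 225 [ 0.6146 -0.2586  0.0486]
364 255 [ 0.5765 -0.2649  0.047 ]
364 240 [ 0.5911 -0.2644  0.0308]
413 245 [ 0.6047 -0.3143  0.0759]
300 290 [ 0.5044 -0.1919  0.0119]
```

View pics/w1c.png

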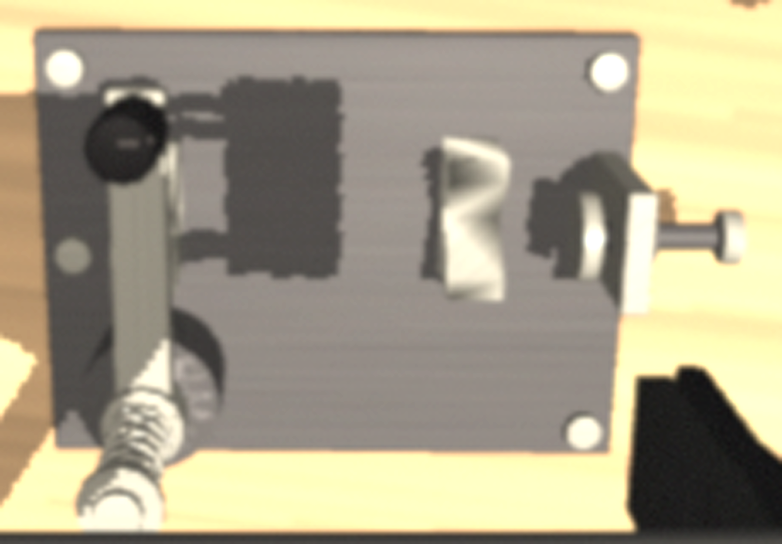

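arm_command(plan=[[3.5,-0.4,-1.4,0,-0.01,0,8.7],[3.5,-0.4,-1.4,0,0,0,8.7],[3.5,-0.4,-1.4,0,0,0,8.7],[3.5,-0.4,-1.4,0,0,0,8.7],[0,0,0,0,0,0,8.7],[0,0,0,0,0,0,8.7]])

```text
time: 2.4
position: [0.62, -0.1448, 0.2054]
tool_rot: [0.466, 0.532, -0.47, 0.528]
ft_force: [1.0, -0.4, 0.1]
grip_width: 0.0869
```

```bash
cat >> h.py <<'E'
def totool(target,o=None):
    "world TCP target -> shift in cm in tool axes"
    o=o or robot.get_obs(); return rot(o['tool_rot']).T@(np.array(target)-o['position'])*100
E
python3 - <<'E'
from h import *
import pickle
o=robot.get_obs();p,d=optics.camera('wrist');o2=robot.get_obs();print(o['position'],o2['position'],rot(o['tool_rot']).round(3),o['ft_force'])
pickle.dump((o,p,d),open('w2.pkl','wb'))
cv2.imwrite('pics/w2.png',p)
P=cloud('wrist',d,o); m=(P[...,2]>.100)&(P[...,2]<.110)&(p.max(2)<80);m[280:]=0
n,l,s,c=cv2.connectedComponentsWithStats(m.astype(np.uint8))
for i in range(1,n):
    if s[i,4]>100: print(s[i],c[i],P[l==i].mean(0), atz('wrist',[c[i]],.1046,o))
m=(abs(P[...,2]-.1046)<.004);n,l,s,c=cv2.connectedComponentsWithStats(m.astype(np.uint8))
for i in range(1,n):
    if s[i,4]>100: print(s[i],c[i],P[l==i].mean(0))
E
```

```text
[ 0.62003415 -0.14483578  0.20542044] [ 0.61977499 -0.14473669  0.20532862] [[-0.007  0.992  0.124]
 [-0.001  0.124 -0.992]
 [-1.    -0.007  0.   ]] [ 1.02841049 -0.41829643  0.07943648]
[290 220  35  33 847] [306.79811098 236.02007084] [ 0.62172088 -0.13972909  0.1043672 ] [[ 0.62181341 -0.1397227   0.1046    ]]
[290 220  35  34 860] [306.88255814 236.50813953] [ 0.62138886 -0.13982887  0.10440949]
```

arm_command(plan=[[3.3,0.1,-0.2,0,0,0.007,6.0],[3.3,0.05,-0.2,0,0,0,6.0],[3.3,0,-0.1,0,0,0,6.0],[2.2,0,0,0,0,0,6.0],[1.2,0,0,0,0,0,6.0],[0,0,0,0,0,0,6.0]])

```text
time: 3.2
position: [0.6319, -0.1482, 0.0804]
tool_rot: [0.471, 0.521, -0.466, 0.538]
ft_force: [-0.1, -0.2, 0.6]
grip_width: 0.0605
```

```bash
python3 - <<'E'
from h import *
o=robot.get_obs();print(rot(o['tool_rot']).round(3),o['q'].round(3),totool([.6215,-.1398,.0725],o))
E
```

```text
[[ 0.023  0.992  0.121]
 [-0.011  0.121 -0.993]
 [-1.     0.022  0.014]] [-4.020e-01  7.250e-01  1.499e+00 -1.000e-03  8.920e-01  1.048e+00] [ 0.75280634 -0.94574291 -0.97457141]
```

arm_command(plan=[[0,-0.5,-0.5,0,0.011,-0.023,6.0],[0.2,-0.4,-0.4,0,0,0,6.0],[0.3,0,0,0,0,0,6.0],[0.2,0,0,0,0,0,6.0],[0,0,0,0,0,0,6.0]])

```text
time: 3.82
position: [0.6235, -0.1408, 0.0766]
tool_rot: [0.468, 0.527, -0.469, 0.532]
ft_force: [-0.2, -1.2, 0.5]
grip_width: 0.06
```

```bash
python3 - <<'E'
from h import *
o=robot.get_obs();print(rot(o['tool_rot']).round(3),totool([.6215,-.1398,.0725],o))
E
```

```text
[[ 0.004  0.993  0.121]
 [-0.005  0.121 -0.993]
 [-1.     0.003  0.005]] [ 0.40390634 -0.18456175 -0.12739347]
```

arm_command(plan=[[0.2,-0.2,-0.1,0,0.005,-0.004,6.0],[0.2,0,0,0,0,0,4.0],[0,0,0,0,0,0,2.6],[0,0,0,0,0,0,2.0],[0,0,0,0,0,0,1.5],[0,0,0,0,0,0,1.5]], grip_force=12)

```text
time: 4.58
position: [0.6212, -0.1402, 0.0722]
tool_rot: [0.468, 0.53, -0.469, 0.529]
ft_force: [-1.6, -0.9, 0.7]
grip_width: 0.0236
```

arm_command(plan=[[0,0,0,0,0,0,1.5],[0,0,0,0,0,0,1.5],[-0.3,0,0,0,0,0,1.5],[-0.5,0,0,0,0,0,1.5],[-0.5,0,0,0,0,0,1.5],[-0.5,0,0,0,0,0,1.5],[-0.5,0,0,0,0,0,1.5]], grip_force=45)

```text
time: 5.45
position: [0.6209, -0.1398, 0.0916]
tool_rot: [0.468, 0.531, -0.469, 0.528]
ft_force: [2.9, -1.3, -12.1]
grip_width: 0.0228
```

```bash
python3 - <<'E'
from h import *
o=robot.get_obs();print(o['time'],o['position'],rot(o['tool_rot']).round(3),o['ft_force'],o['q'].round(3))
E
```

```text
5.45 [ 0.62087921 -0.13978431  0.09163219] [[-0.003  0.993  0.122]
 [ 0.001  0.122 -0.993]
 [-1.    -0.003 -0.002]] [  2.93355596  -1.29057588 -12.10002438] [-0.397  0.705  1.504 -0.     0.937  1.052]
```

arm_command(plan=[[-0.5,0,0,0,0,0,1.5],[-0.5,0,0,0,0,0,1.5],[-0.4,0,0,0,0,0,1.5],[0,0,0,0,0,0,1.5],[0,-0.03,-0.5,-0.05,0,0,1.5],[0,-0.05,-1.0,-0.1,0,0,1.5],[0,-0.05,-1.1,-0.1,0,0,1.5],[0,0,0,0,0,0,1.5]])

```text
time: 6.45
position: [0.614, -0.1124, 0.1056]
tool_rot: [0.398, 0.587, -0.397, 0.583]
ft_force: [3.6, -0.3, -14.0]
grip_width: 0.0229
```

```bash
cat >> h.py <<'E'
def bar(o=None):
    "knob polar about the post, tool yaw rel. jig, force in tool axes"
    o=o or robot.get_obs(); Y=np.radians(7.1); p=o['position']; r=p[:2]-[.512,-.1534]; Rm=rot(o['tool_rot'])
    print('t',o['time'],'pos',p.round(4),'swing %.3f r %.4f yaw %.3f'%(np.arctan2(r[1],r[0])-Y,np.hypot(*r),np.arctan2(Rm[1,1],Rm[0,1])-Y),'tilt',Rm[:2,0].round(3),'F',o['ft_force'].round(1),'Ftool',(Rm.T@o['ft_force']).round(1),'q6 %.2f'%o['q'][5],'w',o['grip_width'])
E
python3 -c "
from h import *
bar()"
```

```text
t 6.45 pos [ 0.614  -0.1124  0.1056] swing 0.258 r 0.1099 yaw 0.252 tilt [-0.003  0.004] F [  3.6  -0.3 -14. ] Ftool [14.   3.2  1.6] q6 0.83 w 0.02289495156111097
```

arm_command(plan=[[0,-0.05,-1.1,-0.1,0,0,1.5],[0,-0.05,-1.1,-0.1,0,0,1.5],[0,-0.05,-1.1,-0.1,0,0,1.5],[0,-0.05,-1.1,-0.1,0,0,1.5],[0,-0.05,-1.1,-0.1,0,0,1.5],[0,0,0,0,0,0,1.5]])

```text
time: 7.2
position: [0.5817, -0.0681, 0.1056]
tool_rot: [0.241, 0.667, -0.238, 0.663]
ft_force: [3.5, 0.8, -13.8]
grip_width: 0.0231
```

```bash
python3 -c "
from h import *
bar()"
```

```text
t 7.2 pos [ 0.5817 -0.0681  0.1056] swing 0.761 r 0.1102 yaw 0.755 tilt [-0.004  0.005] F [  3.5   0.8 -13.8] Ftool [13.8  2.9  2.2] q6 0.38 w 0.02310700773655783
```

arm_command(plan=[[0,-0.05,-1.1,-0.1,0,0,1.5],[0,-0.05,-1.1,-0.1,0,0,1.5],[0,-0.05,-1.1,-0.1,0,0,1.5],[0,-0.05,-1.1,-0.1,0,0,1.5],[0,-0.05,-1.1,-0.1,0,0,1.5],[0,-0.05,-1.1,-0.1,0,0,1.5],[0,-0.05,-1.1,-0.1,0,0,1.5],[0,0,0,0,0,0,1.5],[0.2,0,0,0,0,0,1.5],[0.2,0,0,0,0,0,1.5],[0.2,0,0,0,0,0,1.5],[0,0,0,0,0,0,1.5]])

```text
time: 8.7
position: [0.5122, -0.0431, 0.101]
tool_rot: [0.006, 0.709, 0.002, 0.705]
ft_force: [1.6, 2.3, -13.4]
grip_width: 0.0232
```

```bash
python3 -c "
from h import *
bar()"
```

```text
t 8.7 pos [ 0.5122 -0.0431  0.101 ] swing 1.445 r 0.1103 yaw 1.442 tilt [-0.006  0.011] F [  1.6   2.3 -13.4] Ftool [13.4  2.1  1.7] q6 -0.31 w 0.023185502870080664
```

arm_command(plan=[[0.2,0,0,0,0,0,1.5],[0.2,0,0,0,0,0,1.5],[0.1,0,0,0,0,0,1.5],[0,0,0,0,0,0,1.5]])

```text
time: 9.2
position: [0.5132, -0.0431, 0.0984]
tool_rot: [0.006, 0.708, 0.001, 0.706]
ft_force: [0.4, 1.4, -10.3]
grip_width: 0.0229
```

arm_command(plan=[[0.15,0,0,0,0,0,1.5],[0.1,0,0,0,0,0,1.5],[0,0,0,0,0,0,1.5]])

```text
time: 9.57
position: [0.5136, -0.0431, 0.0983]
tool_rot: [0.006, 0.707, 0.001, 0.707]
ft_force: [0.1, 2.2, -6.3]
grip_width: 0.0231
```

arm_command(plan=[[0.1,0,0,0,0,0,1.5],[0,0,0,0,0,0,3.5],[0,0,0,0,0,0,6.0],[0,0,0,0,0,0,6.0],[0,0,0,0,0,0,6.0],[0,0,0,0,0,0,6.0],[-2,0,0,0,0,0,6.0],[-4,0,0,0,0,0,6.0],[-5,0,0,0,0,0,6.0],[-2,0,0,0,0,0,6.0]])

```text
time: 10.82
position: [0.514, -0.0463, 0.2296]
tool_rot: [0.006, 0.708, -0.0, 0.706]
ft_force: [0.6, 0.2, -0.4]
grip_width: 0.06
```

```bash
python3 -c "
from h import *
bar();o=robot.get_obs();print(rot(o['tool_rot']).round(3),totool([.52,.314,.26],o))"
```

```text
t 10.825 pos [ 0.514  -0.0463  0.2296] swing 1.429 r 0.1071 yaw 1.439 tilt [-0.003  0.008] F [ 0.6  0.2 -0.4] Ftool [0.4 0.2 0.6] q6 -0.31 w 0.05998495122218873
[[-0.003  0.008  1.   ]
 [ 0.008  1.    -0.008]
 [-1.     0.008 -0.003]] [-2.7544342  36.05750594  0.31036612]
```

arm_command(plan=[[-1.5,3,-0.5,0,0,0,6.0],[-1.5,5,-0.5,0,0,0,6.0],[0,5,-0.5,0,0,0,6.0],[0,5,-0.5,0,0,0,6.0],[0,5,-0.5,0,0,0,6.0],[0,5,-0.5,0,0,0,6.0],[0,5,-0.5,0,0,0,6.0],[0,3,-0.5,0,0,0,6.0],[0,0,0,-0.1,0,0,6.0],[0,0,0,-0.17,0,0,6.0],[0,0,0,-0.17,0,0,6.0],[0,0,0,-0.17,0,0,6.0]])

```text
time: 12.32
position: [0.4771, 0.3248, 0.2644]
tool_rot: [-0.215, 0.671, 0.217, 0.675]
ft_force: [-0.8, -0.2, -0.6]
grip_width: 0.0602
```

arm_command(plan=[[0,0,0,-0.17,0,0,6.0],[0,0,0,-0.17,0,0,6.0],[0,0,0,-0.17,0,0,6.0],[0,0,0,-0.17,0,0,6.0],[0,0,0,-0.17,0,0,6.0],[0,0,0,0,0,0,6.0]])

```text
time: 13.08
position: [0.4756, 0.3241, 0.2628]
tool_rot: [-0.481, 0.516, 0.482, 0.519]
ft_force: [-0.7, 0.1, -0.4]
grip_width: 0.06
```

```bash
python3 - <<'E'
from h import *
import pickle
bar();o=robot.get_obs();p,d=optics.camera('wrist');pickle.dump((o,p,d),open('w3.pkl','wb'));cv2.imwrite('pics/w3.png',p)
print(rot(o['tool_rot']).round(3),totool([.475,.314,.26],o))
P=cloud('wrist',d,o)
m=(P[...,2]>.052)&(P[...,2]<.075)&(abs(P[...,1]-.314)<.03)&(abs(P[...,0]-.47)<.12)
Q=P[m];print(m.sum(),Q.min(0),Q.max(0),np.percentile(Q[:,0],[.5,99.5]));A=np.polyfit(Q[:,0],Q[:,1],1);print('y at .472,.487',np.polyval(A,[.472,.487]),'deg',np.degrees(np.arctan(A[0])))
for y in(.28,.35):
    n=(abs(P[...,1]-y)<.004)
    for x in np.arange(.41,.54,.01): print(round(x,2),np.median(P[n&(abs(P[...,0]-x)<.004)][:,2]).round(3),end='; ')
    print()
E
```

```text
t 13.075 pos [0.4756 0.3241 0.2628] swing 1.523 r 0.4789 yaw 2.946 tilt [0.002 0.003] F [-0.7  0.1 -0.4] Ftool [0.4 0.7 0. ] q6 -1.10 w 0.05996703894253663
[[ 0.002 -0.997  0.072]
 [ 0.003  0.072  0.997]
 [-1.    -0.001  0.003]] [ 0.27899198 -0.01438323 -1.01164331]
5953 [0.38309188 0.29717274 0.05200186] [0.56378945 0.33599825 0.06569797] [0.38458135 0.56181574]
y at .472,.487 [0.31684315 0.3161019 ] deg -2.82909608126626
0.41 0.0; 0.42 0.008; 0.43 0.348; 0.44 0.356; 0.45 0.357; 0.46 0.009; 0.47 0.008; 0.48 0.008; 0.49 0.008; 0.5 0.016; 0.51 0.041; 0.52 0.041; 0.53 0.0; 0.54 0.0; 
0.41 0.0; 0.42 0.001; 0.43 0.023; 0.44 0.348; 0.45 0.37; 0.46 0.008; 0.47 0.008; 0.48 0.269; 0.49 0.009; 0.5 0.008; 0.51 0.04; 0.52 0.041; 0.53 nan; 0.54 0.0;
  return _methods._mean(a, axis=axis, dtype=dtype,
  ret = ret.dtype.type(ret / rcount)
```

View pics/w3.png

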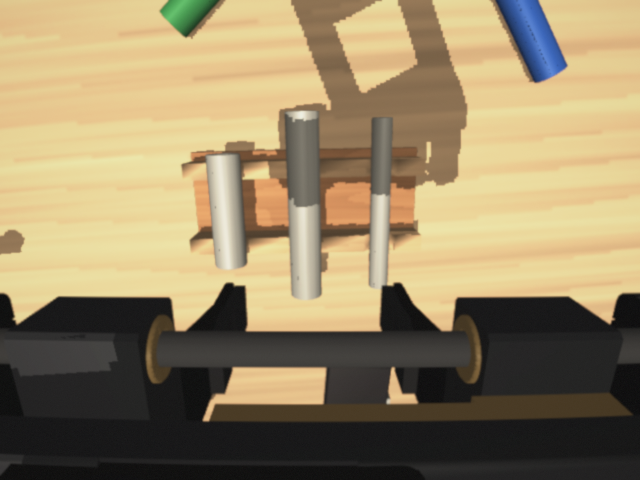

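The long tube is in the middle, from (302,112) to (306,297), with the short tube on the left and the thin rod on the right. The rails leave x from about 0.443 to 0.503 free.

arm_command(plan=[[2,-0.4,-0.4,-0.022,0,0,6.0],[3,-0.3,-0.3,0,0,0,6.0],[3,-0.2,-0.2,0,0,0,6.0],[3,0,0,0,0,0,6.0],[3,0,0,0,0,0,6.0],[2,0,0,0,0,0,6.0],[0,0,0,0,0,0,6.0]])

```text
time: 14.0
position: [0.4864, 0.3155, 0.0992]
tool_rot: [-0.483, 0.515, 0.482, 0.519]
ft_force: [0.5, 0.3, -0.4]
grip_width: 0.0598
```

```bash
python3 - <<'E'
from h import *
o=robot.get_obs();print(rot(o['tool_rot']).round(3),totool([.484,.3155,.0295],o))
E
```

```text
[[ 0.005 -0.998  0.069]
 [ 0.004  0.069  0.998]
 [-1.    -0.005  0.005]] [ 6.97052093  0.27493212 -0.04741822]
```

arm_command(plan=[[1.5,0.2,0,-0.02,0.004,0.005,6.0],[1.5,0.1,0,-0.01,0,0,6.0],[1.5,0,0,0,0,0,6.0],[1.2,0,0,0,0,0,6.0],[0.8,0,0,0,0,0,6.0],[0.4,0,0,0,0,0,6.0],[0,0,0,0,0,0,6.0]])

```text
time: 14.88
position: [0.4851, 0.3166, 0.0274]
tool_rot: [-0.49, 0.508, 0.49, 0.511]
ft_force: [0.2, 0.1, 0.5]
grip_width: 0.0601
```

```bash
python3 - <<'E'
from h import *
o=robot.get_obs();print(rot(o['tool_rot']).round(3),totool([.484,.3155,.0295],o))
E
```

```text
[[ 0.004 -0.999  0.039]
 [ 0.002  0.039  0.999]
 [-1.    -0.004  0.002]] [-0.21039994  0.10725456 -0.11375632]
```

arm_command(plan=[[-0.1,0.1,0,0.01,0,0,5.0],[0,0,0,0,0,0,4.0],[0,0,0,0,0,0,3.0],[0,0,0,0,0,0,2.5],[0,0,0,0,0,0,2.5],[0,0,0,0,0,0,2.5]], grip_force=12)

```text
time: 15.62
position: [0.4847, 0.3153, 0.0297]
tool_rot: [-0.489, 0.511, 0.487, 0.513]
ft_force: [-0.0, 0.1, -0.6]
grip_width: 0.0316
```

arm_command(plan=[[0,0,0,0,0,0,2.5],[0,0,0,0,0,0,2.5],[-0.5,0,0,0,0,0,2.5],[-1.5,0,0,0,0,0,2.5],[-3,0,0,0,0,0,2.5],[-3,0,0,0,0,0,2.5],[-3,0,0,0,0,0,2.5],[-3,0,0,0,0,0,2.5],[-2,0,0,0,0,0,2.5],[0,0,0,0,0,0,2.5]], grip_force=40)

```text
time: 16.88
position: [0.4802, 0.3152, 0.1966]
tool_rot: [-0.488, 0.512, 0.488, 0.512]
ft_force: [0.2, 0.1, -5.1]
grip_width: 0.0312
```

```bash
python3 - <<'E'
from h import *
o=robot.get_obs();print(rot(o['tool_rot']).round(3),o['moment'],totool([.58,-.2,.22],o),o['q'].round(2))
E
```

```text
[[-0.    -0.999  0.048]
 [-0.001  0.048  0.999]
 [-1.     0.    -0.001]] [ 0.08569583 -0.23535578 -0.01596153] [ -2.31332027 -12.45054672 -50.97549588] [ 0.39  0.49  1.59 -0.    1.06 -1.14]
```

```bash
cat > vee.py <<'E'
from h import *
import pickle,sys
def vee(f,O=np.array([.5869,-.2045]),Y=np.radians(7.1)):
    o,p,d=pickle.load(open(f,'rb'));P=cloud('wrist',d,o)
    c,s=np.cos(Y),np.sin(Y); x=(P[...,:2]-O)@[c,s]; y=(P[...,:2]-O)@[-s,c]; z=P[...,2]; ok=d>0
    for yc in(-60,60):
        m=ok&(abs(y-yc/1e3)<.008)&(abs(x)<.035)&(z>.031)&(z<.0465)
        L=m&(x<-.001);Rr=m&(x>.001)
        if L.sum()>10 and Rr.sum()>10:
            a=np.median(x[L]+(z[L]-.03));b=np.median(x[Rr]-(z[Rr]-.03));print(f,yc,'n',L.sum(),Rr.sum(),'vee centre x mm',a*1e3,b*1e3,(a+b)*500)
        m=ok&(abs(y-yc/1e3)<.02)&(abs(x)<.035)&(abs(z-.048)<.0025)
        if m.sum()>5: print('  tops: y',np.percentile(y[m],[2,98])*1e3,'x',np.percentile(x[m],[1,99])*1e3,'yaw err deg',np.degrees(0))
    m=ok&(abs(z-.076)<.003)&(y<-.09)&(abs(x)<.04)
    if m.sum()>5: print('  stop top: x',np.percentile(x[m],[2,98])*1e3,'y',np.percentile(y[m],[2,98])*1e3)
if __name__=='__main__':
    for f in sys.argv[1:]: vee(f)
E
python3 vee.py w1.pkl w2.pkl
```

```text
w1.pkl -60 n 184 156 vee centre x mm 1.0653833638594066 1.2867927097880905 1.1760880368237485
  tops: y [-69.92470902 -50.72288451] x [-24.53117294  26.89970859] yaw err deg 0.0
  tops: y [49.36647293 49.83095163] x [-23.48816161  27.72110862] yaw err deg 0.0
  stop top: x [-19.95236412  36.65286382] y [-347.35828928 -106.51066345]
w2.pkl -60 n 371 297 vee centre x mm 0.913732130308766 1.073513737988101 0.9936229341484335
  tops: y [-70.06966952 -50.22472806] x [-25.3825917   27.19333655] yaw err deg 0.0
  stop top: x [-13.04785232  22.19386081] y [-116.30075893 -106.73628556]
```

arm_command(plan=[[-1,-0.5,-3,0.05,0,0,2.5],[-0.5,-1,-4,0,0,0,2.5],[-0.5,-1,-4,0,0,0,2.5],[-0.5,-1,-4,0,0,0,2.5],[-0.5,-1,-4,0,0,0,2.5],[0,-1,-4,0,0,0,2.5],[0,-1,-4,0,0,0,2.5],[0,-1,-4,0,0,0,2.5],[0,-1,-4,0,0,0,2.5],[0,-1,-4,0,0,0,2.5],[0,-1,-4,0,0,0,2.5],[0,-1,-3,0,0,0,2.5]])

```text
time: 18.38
position: [0.5412, -0.1636, 0.2148]
tool_rot: [-0.469, 0.528, 0.483, 0.518]
ft_force: [-0.2, 0.5, -4.5]
grip_width: 0.0308
```

```bash
python3 - <<'E'
from h import *
o=robot.get_obs();print(rot(o['tool_rot']).round(3),o['q'].round(2),totool([.58,-.2,.22],o))
E
```

```text
[[-0.024 -0.995  0.095]
 [ 0.005  0.095  0.995]
 [-1.     0.024  0.003]] [-0.49  0.47  1.57 -0.01  1.12 -1.96] [-0.63722847 -4.1942039  -3.25175423]
```

arm_command(plan=[[0,0,0,0,0.005,-0.024,2.5],[0,0,0,0.1,0,0,2.5],[0,0,0,0.16,0,0,2.5],[0,0,0,0.16,0,0,2.5],[0,0,0,0.16,0,0,2.5],[0,0,0,0.16,0,0,2.5],[0,0,0,0.16,0,0,2.5],[0,0,0,0.16,0,0,2.5],[0,0,0,0.16,0,0,2.5],[0,0,0,0.1,0,0,2.5],[0,0,0,0,0,0,2.5]])

```text
time: 19.75
position: [0.5276, -0.1515, 0.2029]
tool_rot: [-0.034, 0.714, 0.046, 0.697]
ft_force: [-0.1, 0.6, -4.8]
grip_width: 0.0312
```

```bash
cat >> h.py <<'E'
O=np.array([.5879,-.2044]);Y=np.radians(7.1);EX=np.array([np.cos(Y),np.sin(Y)]);EY=np.array([-np.sin(Y),np.cos(Y)])
def jig(o=None,tgt=None):
    "TCP in jig frame (mm), yaw of tool y against jig y, shift to tgt (jig mm)"
    o=o or robot.get_obs(); p=o['position'];Rm=rot(o['tool_rot']);r=p[:2]-O
    print('t',o['time'],'jig',np.round([r@EX*1e3,r@EY*1e3,p[2]*1e3],1),'yaw %.4f'%(np.arctan2(Rm[1,1],Rm[0,1])-Y-np.pi/2),'tilt fix ay az',(np.linalg.lstsq(np.c_[-Rm[:2,2],Rm[:2,1]],-Rm[:2,0],rcond=None)[0]).round(3),'F',np.round([o['ft_force'][:2]@EX,o['ft_force'][:2]@EY,o['ft_force'][2]],1),'M',o['moment'].round(2),'w',round(o['grip_width'],4))
    if tgt is not None: print('shift cm',totool([*(O+EX*tgt[0]/1e3+EY*tgt[1]/1e3),tgt[2]/1e3],o).round(2))
E
python3 - <<'E'
from h import *
jig(tgt=[0,10,180]);print(robot.get_obs()['q'].round(2))
E
```

```text
t 19.75 jig [-53.3  60.  202.9] yaw -0.0108 tilt fix ay az [-0.023 -0.019] F [-0.1  0.6 -4.8] M [-0.15 -0.2   0.03] w 0.0312
shift cm [ 2.07 -4.98  5.44]
[-0.48  0.46  1.62  0.    1.09 -0.6 ]
```

arm_command(plan=[[0.4,-1.2,1.3,-0.006,-0.012,-0.01,2.5],[0.4,-1.2,1.3,-0.005,-0.011,-0.009,2.5],[0.4,-1.2,1.3,0,0,0,2.5],[0.4,-1.2,1.3,0,0,0,2.5],[0,0,0,0,0,0,2.5]])

```text
time: 20.38
position: [0.5894, -0.1956, 0.1831]
tool_rot: [-0.047, 0.705, 0.045, 0.707]
ft_force: [-0.3, 1.5, -5.8]
grip_width: 0.0314
```

```bash
python3 - <<'E'
from h import *
import pickle
jig(tgt=[0,6,180]);o=robot.get_obs();p,d=optics.camera('wrist');pickle.dump((o,p,d),open('w4.pkl','wb'));cv2.imwrite('pics/w4.png',p)
from vee import vee
vee('w4.pkl')
P=cloud('wrist',d,o);Q=(P-o['position'])@rot(o['tool_rot'])  # tool coords
m=(d>0)&(abs(Q[...,2])<.02)&(abs(Q[...,0]+.03)<.025);q=Q[m];print(m.sum(),(np.percentile(q[:,1],[0,1,50,99,99.8,100])*1e3).round(1))
A=np.polyfit(q[:,1],q[:,2],1);print('tube yaw in tool',A)
E
```

```text
t 20.375 jig [  2.6   8.5 183.1] yaw 0.0064 tilt fix ay az [0.002 0.002] F [-0.1  1.5 -5.8] M [-0.05 -0.1  -0.01] w 0.0314
shift cm [ 0.31 -0.25 -0.26]
28919 [-35.5 -26.   50.   99.4 100.1 100.6]
tube yaw in tool [-0.00778134 -0.00016034]
```

View pics/w4.png

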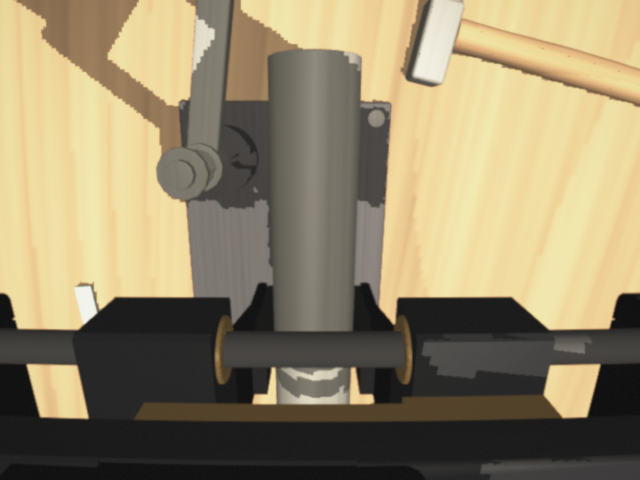

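```bash
python3 - <<'E'
from h import *
import pickle
o,p,d=pickle.load(open('w4.pkl','rb'));P=cloud('wrist',d,o);Q=(P-o['position'])@rot(o['tool_rot'])
m=(d>0)&(abs(Q[...,2])<.003)&(abs(Q[...,0]+.03)<.025)&(Q[...,1]>.03)&(Q[...,1]<.097);q=Q[m]
A=np.polyfit(q[:,1],q[:,0],1);print(A,q[:,0].mean())
E
```

```text
[ 0.00123053 -0.03363845] -0.03355723979928264
```

arm_command(plan=[[2,0,-0.3,0.01,0.002,0.002,2.5],[2.5,0,0,0,0,0,2.5],[2.5,0,0,0,0,0,2.5],[2,0,0,0,0,0,2.5],[1,0,0,0,0,0,2.5],[0,0,0,0,0,0,2.5]])

```text
time: 21.18
position: [0.5838, -0.1937, 0.0814]
tool_rot: [-0.042, 0.707, 0.044, 0.705]
ft_force: [0.2, 0.8, -5.0]
grip_width: 0.0313
```

```bash
python3 - <<'E'
from h import *
jig(tgt=[0,8,50])
E
```

```text
t 21.175 jig [-2.8 11.2 81.4] yaw -0.0015 tilt fix ay az [-0.002 -0.003] F [ 0.3  0.8 -5. ] M [-0.05 -0.1  -0.02] w 0.0313
shift cm [ 3.13 -0.32  0.28]
```

arm_command(plan=[[0.5,-0.15,0.15,0,0,0,2.5],[0.8,-0.15,0.13,0,0,0,2.5],[0.8,0,0,0,0,0,2.5],[0.8,0,0,0,0,0,2.5],[0.4,0,0,0,0,0,2.5],[0,0,0,0,0,0,2.5]])

```text
time: 21.92
position: [0.5887, -0.1973, 0.0483]
tool_rot: [-0.043, 0.705, 0.043, 0.706]
ft_force: [-0.6, -0.3, -4.9]
grip_width: 0.0311
```

```bash
python3 - <<'E'
from h import *
jig(tgt=[0,8,36])
E
```

```text
t 21.925 jig [ 1.7  7.  48.3] yaw -0.0012 tilt fix ay az [ 0.002 -0.   ] F [-0.6 -0.2 -4.9] M [-0.06 -0.12  0.01] w 0.0311
shift cm [ 1.23  0.1  -0.17]
```

arm_command(plan=[[0.3,0,-0.17,0,0,0,2.5],[0.3,0,0,0,0,0,2.5],[0.2,0,0,0,0,0,2.5],[0,0,0,0,0,0,2.5]])

```text
time: 22.42
position: [0.5872, -0.1976, 0.0401]
tool_rot: [-0.043, 0.705, 0.043, 0.707]
ft_force: [-0.1, 0.3, -4.7]
grip_width: 0.0307
```

```bash
python3 - <<'E'
from h import *
jig(tgt=[0,8,35])
E
```

```text
t 22.425 jig [ 0.2  6.8 40.1] yaw -0.0012 tilt fix ay az [0.002 0.   ] F [-0.   0.3 -4.7] M [-0.06 -0.11 -0.01] w 0.0307
shift cm [ 0.51  0.12 -0.02]
```

Lower in 1 mm rows and watch the force.

arm_command(plan=[[0.15,0,0,0,0,0,2.5],[0.15,0,0,0,0,0,2.5],[0.1,0,0,0,0,0,2.5],[0,0,0,0,0,0,2.5]])

```text
time: 22.92
position: [0.5874, -0.1977, 0.0361]
tool_rot: [-0.044, 0.705, 0.043, 0.707]
ft_force: [-0.1, -0.0, -5.1]
grip_width: 0.0313
```

arm_command(plan=[[0.1,0,0,0,0,0,2.5],[0,0,0,0,0,0,2.5]])

```text
time: 23.18
position: [0.5868, -0.1978, 0.0355]
tool_rot: [-0.044, 0.705, 0.043, 0.706]
ft_force: [-0.5, 0.5, -5.5]
grip_width: 0.031
```

arm_command(plan=[[0.1,0,0,0,0,0,2.5],[0,0,0,0,0,0,2.5]])

```text
time: 23.42
position: [0.5863, -0.1979, 0.0349]
tool_rot: [-0.044, 0.706, 0.043, 0.706]
ft_force: [-0.7, -0.5, -4.9]
grip_width: 0.0313
```

arm_command(plan=[[0.1,0,0,0,0,0,2.5],[0,0,0,0,0,0,2.5]])

```text
time: 23.68
position: [0.5861, -0.1979, 0.0347]
tool_rot: [-0.044, 0.706, 0.043, 0.706]
ft_force: [-1.6, -0.3, -2.9]
grip_width: 0.0313
```

```bash
python3 - <<'E'
from h import *
jig(tgt=[0,0,35])
E
```

```text
t 23.675 jig [-1.   6.7 34.7] yaw -0.0005 tilt fix ay az [0.    0.001] F [-1.6 -0.1 -2.9] M [-0.09  0.1   0.03] w 0.0313
shift cm [-0.03 -0.67  0.1 ]
```

arm_command(plan=[[0.1,0,-0.05,0,0,0,2.5],[0,0,0,0,0,0,2.5]])

```text
time: 23.92
position: [0.5861, -0.1979, 0.0347]
tool_rot: [-0.044, 0.705, 0.043, 0.706]
ft_force: [-2.5, -0.6, -2.2]
grip_width: 0.0313
```

arm_command(plan=[[0.1,0,-0.05,0,0,0,2.5],[0,0,0,0,0,0,2.5]])

```text
time: 24.18
position: [0.5861, -0.1979, 0.0346]
tool_rot: [-0.044, 0.705, 0.043, 0.707]
ft_force: [-3.3, -0.0, -1.4]
grip_width: 0.0311
```

```bash
python3 - <<'E'
from h import *
jig(tgt=[0,0,35])
E
```

```text
t 24.175 jig [-1.   6.7 34.6] yaw -0.0007 tilt fix ay az [0.003 0.001] F [-3.3  0.4 -1.4] M [-0.1   0.29 -0.05] w 0.0311
shift cm [-0.03 -0.67  0.1 ]
```

arm_command(plan=[[0,0,0,0,0,0,3.3],[0,0,0,0,0,0,3.6],[0,0,0,0,0,0,3.8],[0,0,0,0,0,0,3.8]], grip_force=12)

```text
time: 24.68
position: [0.5891, -0.1989, 0.0348]
tool_rot: [-0.045, 0.703, 0.042, 0.709]
ft_force: [-0.7, -0.1, 0.7]
grip_width: 0.0371
```

```bash
python3 - <<'E'
from h import *
jig(tgt=[-1,0,35])
E
```

```text
t 24.675 jig [ 1.8  5.3 34.8] yaw -0.0014 tilt fix ay az [0.008 0.004] F [-0.7  0.   0.7] M [ 0.01 -0.07  0.05] w 0.0371
shift cm [-0.02 -0.53 -0.28]
```

arm_command(plan=[[0,0,-0.25,0,0.008,0.004,3.8],[0,0,0,0,0,0,3.8]])

```text
time: 24.92
position: [0.5868, -0.1994, 0.0348]
tool_rot: [-0.043, 0.706, 0.043, 0.706]
ft_force: [0.3, 0.4, 0.3]
grip_width: 0.038
```

```bash
python3 - <<'E'
from h import *
jig(tgt=[-1,0,35])
E
```

```text
t 24.925 jig [-0.5  5.1 34.8] yaw -0.0014 tilt fix ay az [0.001 0.   ] F [0.4 0.4 0.3] M [-0.   -0.14  0.  ] w 0.038
shift cm [-0.02 -0.51 -0.05]
```

arm_command(plan=[[0,0,-0.04,0,0,0,3.0],[0,0,0,0,0,0,2.5],[0,0,0,0,0,0,2.5],[0,0,0,0,0,0,2.5],[0,-0.15,0,0,0,0,2.5],[0,-0.15,0,0,0,0,2.5],[0,-0.15,0,0,0,0,2.5],[0,0,0,0,0,0,2.5]], grip_force=20)

```text
time: 25.92
position: [0.5866, -0.2023, 0.0348]
tool_rot: [-0.042, 0.706, 0.044, 0.706]
ft_force: [-0.3, 1.2, 0.3]
grip_width: 0.0312
```

```bash
python3 - <<'E'
from h import *
jig(tgt=[-1,-4,35])
E
```

```text
t 25.925 jig [-1.1  2.3 34.8] yaw -0.0017 tilt fix ay az [-0.    -0.003] F [-0.1  1.2  0.3] M [ 0.16 -0.17 -0.01] w 0.0312
shift cm [-0.02 -0.63  0.01]
```

arm_command(plan=[[0,-0.18,0,0,0,0,2.5],[0,-0.18,0,0,0,0,2.5],[0,-0.18,0,0,0,0,2.5],[0,0,0,0,0,0,2.5]])

```text
time: 26.42
position: [0.5872, -0.2079, 0.0348]
tool_rot: [-0.042, 0.706, 0.044, 0.706]
ft_force: [-0.1, 2.5, 0.1]
grip_width: 0.0315
```

arm_command(plan=[[0,-0.15,0,0,0,0,2.5],[0,-0.15,0,0,0,0,2.5],[0,-0.1,0,0,0,0,2.5]])

```text
time: 26.8
position: [0.5877, -0.2119, 0.0348]
tool_rot: [-0.042, 0.706, 0.044, 0.706]
ft_force: [0.7, 2.8, -0.5]
grip_width: 0.0313
```

```bash
python3 - <<'E'
from h import *
jig(tgt=[-1,-4,35])
E
```

```text
t 26.8 jig [-1.1 -7.5 34.8] yaw -0.0019 tilt fix ay az [-0.    -0.003] F [ 1.   2.7 -0.5] M [ 0.38 -0.16  0.01] w 0.0313
shift cm [-0.02  0.35  0.01]
```

arm_command(plan=[[0,-0.12,0,0,0,0,2.5],[0,-0.12,0,0,0,0,2.5]])

```text
time: 27.05
position: [0.588, -0.2144, 0.0348]
tool_rot: [-0.042, 0.706, 0.044, 0.706]
ft_force: [0.2, 2.3, 1.3]
grip_width: 0.0314
```

arm_command(plan=[[0,-0.12,0,0,0,0,2.5],[0,-0.12,0,0,0,0,2.5]])

```text
time: 27.3
position: [0.5883, -0.2169, 0.0348]
tool_rot: [-0.042, 0.706, 0.044, 0.706]
ft_force: [1.3, 3.2, 0.9]
grip_width: 0.0313
```

arm_command(plan=[[0,-0.12,0,0,0,0,2.5],[0,-0.12,0,0,0,0,2.5]])

```text
time: 27.55
position: [0.5886, -0.2195, 0.0348]
tool_rot: [-0.042, 0.706, 0.044, 0.706]
ft_force: [0.1, 2.0, 1.5]
grip_width: 0.0311
```

arm_command(plan=[[0,-0.1,0,0,0,0,2.5],[0,-0.1,0,0,0,0,2.5]])

```text
time: 27.8
position: [0.5887, -0.2204, 0.0348]
tool_rot: [-0.041, 0.706, 0.045, 0.705]
ft_force: [0.3, 6.0, 2.2]
grip_width: 0.0313
```

arm_command(plan=[[0,-0.1,0,0,0,0,2.5],[0,-0.1,0,0,0,0,2.5]])

```text
time: 28.05
position: [0.5887, -0.2203, 0.0348]
tool_rot: [-0.04, 0.706, 0.046, 0.705]
ft_force: [1.2, 5.4, 2.8]
grip_width: 0.0314
```

```bash
python3 - <<'E'
from h import *
jig(tgt=[-1,-4,35])
E
```

```text
t 28.05 jig [ -1.2 -15.9  34.8] yaw -0.0029 tilt fix ay az [-0.001 -0.009] F [1.9 5.2 2.8] M [ 0.84 -0.19  0.06] w 0.0314
shift cm [-0.01  1.19  0.02]
```

arm_command(plan=[[0,-0.17,0,0,0,-0.005,2.5],[0,-0.17,0,0,0,-0.003,2.5]])

```text
time: 28.3
position: [0.5887, -0.2204, 0.0348]
tool_rot: [-0.04, 0.707, 0.045, 0.705]
ft_force: [1.5, 6.2, 2.8]
grip_width: 0.0315
```

arm_command(plan=[[0,-0.2,0,0,0,0,2.5],[0,-0.2,0,0,0,0,2.5]])

```text
time: 28.55
position: [0.5886, -0.2203, 0.0348]
tool_rot: [-0.038, 0.707, 0.047, 0.705]
ft_force: [1.5, 8.2, 3.1]
grip_width: 0.0315
```

```bash
python3 - <<'E'
from h import *
jig(tgt=[-1,-4,35])
E
```

```text
t 28.55 jig [ -1.2 -15.8  34.8] yaw -0.0039 tilt fix ay az [-0.003 -0.013] F [2.5 7.9 3.1] M [ 1.24 -0.36  0.09] w 0.0315
shift cm [-0.01  1.18  0.02]
```

arm_command(plan=[[0,-0.22,0,0,0,0,2.5],[0,-0.22,0,0,0,0,2.5],[0,0,0,0,0,0,2.5]])

```text
time: 28.92
position: [0.5886, -0.22, 0.0348]
tool_rot: [-0.036, 0.708, 0.049, 0.704]
ft_force: [-0.7, 0.1, 0.5]
grip_width: 0.031
```

```bash
python3 - <<'E'
from h import *
jig(tgt=[-1,-4,35])
E
```

```text
t 28.925 jig [ -1.2 -15.6  34.8] yaw -0.0031 tilt fix ay az [-0.004 -0.019] F [-0.7  0.2  0.5] M [-0.08 -0.07  0.03] w 0.031
shift cm [-0.    1.16  0.02]
```

arm_command(plan=[[0,-0.08,0,0,0,0,2.5],[0,-0.05,0,0,0,0,3.2],[0,0,0,0,0,0,4.0],[0,0,0,0,0,0,4.8],[0,0,0,0,0,0,5.0],[-0.5,0,0,0,0,-0.015,5.0]])

```text
time: 29.68
position: [0.589, -0.2242, 0.0395]
tool_rot: [-0.042, 0.707, 0.042, 0.704]
ft_force: [0.0, 0.9, 0.4]
grip_width: 0.0489
```

```bash
python3 - <<'E'
from h import *
jig(tgt=[0,-15,160])
E
```

```text
t 29.675 jig [ -1.4 -19.8  39.5] yaw -0.0043 tilt fix ay az [-0.004 -0.001] F [0.1 0.9 0.4] M [-0.01 -0.14 -0.04] w 0.0489
shift cm [-12.05   0.49   0.09]
```

arm_command(plan=[[-1.5,0,0,0,0,0,5.0],[-2.5,0,0,0,0,0,6.0],[-3,0,0,0,0,0,6.0],[-3,0,0,0,0,0,6.0],[-3,0.5,0,0,0,0,6.0],[-1,1,-1.5,0.06,0,0,6.0],[0,2,-1.5,0.07,0,0,6.0],[0,0,0,0,0,0,6.0]])

```text
time: 30.68
position: [0.5579, -0.1922, 0.1936]
tool_rot: [0.002, 0.705, -0.007, 0.709]
ft_force: [-0.2, 0.2, -0.9]
grip_width: 0.0597
```

```bash
python3 - <<'E'
from h import *
import pickle
bar();jig();o=robot.get_obs();p,d=optics.camera('wrist');pickle.dump((o,p,d),open('w5.pkl','wb'));cv2.imwrite('pics/w5.png',p)
P=cloud('wrist',d,o);r=P[...,:2]-O;x=r@EX;y=r@EY;z=P[...,2]
m=(abs(x)<.02)&(z>.06)&(z<.075)&(y>-.09)&(y<.12)
print('tube y',np.percentile(y[m],[.2,99.8]),'top z',np.percentile(z[m],[50,95]),np.polyfit(y[m],x[m],1))
h=(abs(z-.1306)<.003)&(p.max(2)<80)&(y>.1)
n,l,s,c=cv2.connectedComponentsWithStats(h.astype(np.uint8))
for i in range(1,n):
    if s[i,4]>80: print(s[i],P[l==i].mean(0))
E
```

```text
t 30.675 pos [ 0.5579 -0.1922  0.1936] swing -0.826 r 0.0601 yaw 1.435 tilt [ 0.006 -0.007] F [-0.2  0.2 -0.9] Ftool [ 0.9  0.2 -0.2] q6 -0.51 w 0.059715226647751515
t 30.675 jig [-28.3  15.8 193.6] yaw -0.1359 tilt fix ay az [0.006 0.007] F [-0.2  0.2 -0.9] M [-0.01 -0.17 -0.02] w 0.0597
tube y [-0.07331342  0.08582336] top z [0.06682704 0.06896216] [ 0.00278631 -0.00228797]
[209   0  27   7 125] [ 0.51184234 -0.05258608  0.12933076]
```

View pics/w5.png

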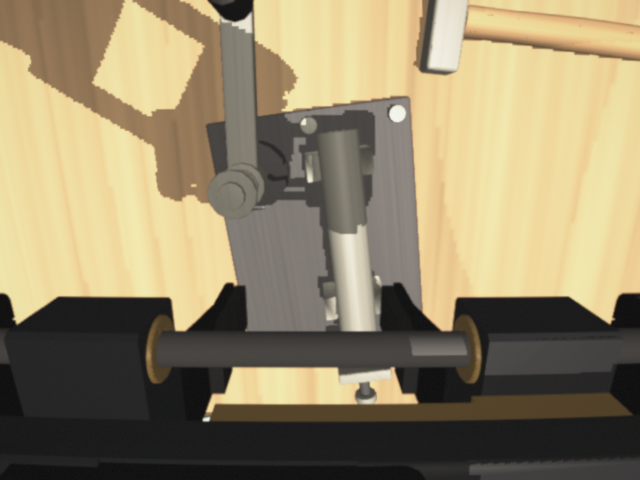

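The view shows the tube lying in both vees, with its +y end at (340,130), at the stop screw at (366,390). The bar is aside with its knob at (235,5). Now back to the knob.

arm_command(plan=[[0,3,-1,0,0.006,0.007,6.0],[0,4,-1.1,0,0,0,6.0],[0,4,-1.1,0,0,0,6.0],[0,3,-0.9,0,0,0,6.0],[0,0.8,-0.2,0,0,0,6.0],[0,0,0,0,0,0,6.0]])

```text
time: 31.48
position: [0.5249, -0.0479, 0.1946]
tool_rot: [0.0, 0.702, -0.006, 0.712]
ft_force: [0.3, -1.0, 0.0]
grip_width: 0.06
```

```bash
python3 - <<'E'
from h import *
bar();o=robot.get_obs();p,d=optics.camera('wrist');P=cloud('wrist',d,o)
m=(abs(P[...,2]-.1306)<.004)&(np.hypot(P[...,0]-.514,P[...,1]+.0435)<.03);n,l,s,c=cv2.connectedComponentsWithStats(m.astype(np.uint8))
for i in range(1,n):
    if s[i,4]>100: k=P[l==i].mean(0);print(s[i],k); print('shift',totool([k[0],k[1],.0985],o))
E
```

```text
t 31.475 pos [ 0.5249 -0.0479  0.1946] swing 1.325 r 0.1063 yaw 1.438 tilt [ 0.013 -0.008] F [ 0.3 -1.   0. ] Ftool [-0.  -1.   0.3] q6 -0.29 w 0.060017153559866664
[ 274  230   39   38 1130] [ 0.51252418 -0.04118693  0.13015361]
shift [ 9.58322186  0.73972169 -1.37169914]
```

arm_command(plan=[[0,0.35,-0.6,0,0.013,0.008,6.0],[0,0.35,-0.6,0,0,0,6.0],[1.5,0,0,0,0,0,6.0],[0,0,0,0,0,0,6.0]])

```text
time: 32.02
position: [0.5134, -0.0437, 0.1782]
tool_rot: [0.004, 0.707, -0.005, 0.707]
ft_force: [1.0, 0.4, -0.1]
grip_width: 0.06
```

```bash
python3 - <<'E'
from h import *
bar();print(totool([.5125,-.0412,.0985]))
E
```

```text
t 32.025 pos [ 0.5134 -0.0437  0.1782] swing 1.434 r 0.1097 yaw 1.434 tilt [-0. -0.] F [ 1.   0.4 -0.1] Ftool [0.1 0.4 1. ] q6 -0.29 w 0.060015452555467065
[ 7.96923355  0.25657564 -0.09185962]
```

arm_command(plan=[[1.5,0.1,0,0,0,0,6.0],[1.5,0.1,0,0,0,0,6.0],[1.5,0,0,0,0,0,6.0],[1.5,0,0,0,0,0,6.0],[1.2,0,0,0,0,0,6.0],[0.5,0,0,0,0,0,6.0],[0,0,0,0,0,0,6.0]])

```text
time: 32.9
position: [0.5148, -0.0427, 0.0979]
tool_rot: [0.004, 0.707, -0.005, 0.708]
ft_force: [0.1, 0.4, 1.2]
grip_width: 0.0598
```

```bash
python3 - <<'E'
from h import *
bar();print(totool([.5125,-.0425,.0985]))
E
```

```text
t 32.9 pos [ 0.5148 -0.0427  0.0979] swing 1.422 r 0.1107 yaw 1.433 tilt [ 0.001 -0.001] F [0.1 0.4 1.2] Ftool [-1.2  0.4  0.1] q6 -0.28 w 0.05975695564620407
[-0.06100221  0.01774727 -0.2298157 ]
```

arm_command(plan=[[0,0,-0.2,0,0,0,5.0],[0,0,0,0,0,0,3.5],[0,0,0,0,0,0,2.5],[0,0,0,0,0,0,1.5],[0,0,0,0,0,0,1.5],[0,0,0,0,0,0,1.5]], grip_force=12)

```text
time: 33.65
position: [0.5136, -0.043, 0.0994]
tool_rot: [0.004, 0.706, -0.005, 0.709]
ft_force: [-0.1, -0.1, -0.2]
grip_width: 0.0239
```

arm_command(plan=[[0,0,0,0,0,0,1.5],[0,0,0,0,0,0,1.5],[-0.3,0,0,0,0,0,1.5],[-0.4,0,0,0,0,0,1.5],[-0.4,0,0,0,0,0,1.5],[0,0,0,0,0,0,1.5]], grip_force=45)

```text
time: 34.4
position: [0.5123, -0.043, 0.1073]
tool_rot: [0.003, 0.707, -0.005, 0.707]
ft_force: [1.9, -1.0, -14.8]
grip_width: 0.0228
```

```bash
python3 - <<'E'
from h import *
bar()
E
```

```text
t 34.4 pos [ 0.5123 -0.043   0.1073] swing 1.444 r 0.1104 yaw 1.436 tilt [-0.    -0.002] F [  1.9  -1.  -14.8] Ftool [14.8 -1.   1.9] q6 -0.29 w 0.02278094478614054
```

arm_command(plan=[[0,-0.03,0.5,0.05,0,0,1.5],[0,-0.05,1.1,0.1,0,0,1.5],[0,-0.05,1.1,0.1,0,0,1.5],[0,-0.05,1.1,0.1,0,0,1.5],[0,-0.05,1.1,0.1,0,0,1.5],[0,-0.05,1.1,0.1,0,0,1.5],[0,0,0,0,0,0,1.5]])

```text
time: 35.28
position: [0.5705, -0.0599, 0.1052]
tool_rot: [0.2, 0.678, -0.201, 0.678]
ft_force: [2.5, -0.3, -14.5]
grip_width: 0.0227
```

```bash
python3 - <<'E'
from h import *
bar()
E
```

```text
t 35.275 pos [ 0.5705 -0.0599  0.1052] swing 0.888 r 0.1103 yaw 0.873 tilt [-0.001 -0.002] F [  2.5  -0.3 -14.5] Ftool [14.5  1.1  2.3] q6 0.28 w 0.022686272172269636
```

arm_command(plan=[[-0.04,-0.05,1.1,0.1,0,0,1.5],[-0.04,-0.05,1.1,0.1,0,0,1.5],[-0.04,-0.05,1.1,0.1,0,0,1.5],[-0.04,-0.05,1.1,0.1,0,0,1.5],[-0.04,-0.05,1.1,0.1,0,0,1.5],[-0.03,-0.05,1.1,0.1,0,0,1.5],[0,0,0,0,0,0,1.5]])

```text
time: 36.15
position: [0.6127, -0.109, 0.1048]
tool_rot: [0.391, 0.588, -0.392, 0.59]
ft_force: [3.7, -0.7, -14.0]
grip_width: 0.023
```

```bash
python3 - <<'E'
from h import *
bar()
E
```

```text
t 36.15 pos [ 0.6127 -0.109   0.1048] swing 0.291 r 0.1101 yaw 0.273 tilt [ 0.001 -0.002] F [  3.7  -0.7 -14. ] Ftool [14.1  3.1  2. ] q6 0.82 w 0.02300550367463141
```

arm_command(plan=[[-0.03,-0.05,1.1,0.1,0,0,1.5],[-0.03,-0.05,1.0,0.09,0,0,1.5],[0,-0.03,0.6,0.05,0,0,1.5],[0,0,0.2,0.02,0,0,1.5],[0,0,0,0,0,0,1.5]])

```text
time: 36.78
position: [0.6205, -0.1358, 0.1042]
tool_rot: [0.463, 0.533, -0.463, 0.536]
ft_force: [4.2, -2.4, -13.5]
grip_width: 0.0233
```

```bash
python3 - <<'E'
from h import *
bar()
E
```

```text
t 36.775 pos [ 0.6205 -0.1358  0.1042] swing 0.037 r 0.1099 yaw 0.019 tilt [ 0.004 -0.003] F [  4.2  -2.4 -13.5] Ftool [13.5  3.8  2.9] q6 1.04 w 0.023326349724035828
```

Finish the last 0.03 rad, then ease down in small steps.

arm_command(plan=[[0,0,0.25,0.02,0,0,1.5],[0,0,0.15,0,0,0,1.5],[0.2,0,0,0,0,0,1.5],[0.2,0,0,0,0,0,1.5],[0.2,0,0,0,0,0,1.5],[0,0,0,0,0,0,1.5]])

```text
time: 37.52
position: [0.6209, -0.1386, 0.0978]
tool_rot: [0.469, 0.528, -0.468, 0.531]
ft_force: [4.9, -1.4, -12.7]
grip_width: 0.0229
```

```bash
python3 - <<'E'
from h import *
bar()
E
```

```text
t 37.525 pos [ 0.6209 -0.1386  0.0978] swing 0.012 r 0.1099 yaw -0.001 tilt [ 0.004 -0.002] F [  4.9  -1.4 -12.7] Ftool [12.7  4.6  1.9] q6 1.05 w 0.022877990086440255
```

arm_command(plan=[[0.2,0,0.05,0,0,0,1.5],[0.2,0,0.05,0,0,0,1.5],[0.15,0,0,0,0,0,1.5],[0,0,0,0,0,0,1.5]])

```text
time: 38.02
position: [0.621, -0.139, 0.0922]
tool_rot: [0.469, 0.528, -0.468, 0.531]
ft_force: [4.3, -0.9, -12.0]
grip_width: 0.0227
```

```bash
python3 - <<'E'
from h import *
bar()
E
```

```text
t 38.025 pos [ 0.621  -0.139   0.0922] swing 0.007 r 0.1099 yaw -0.001 tilt [ 0.004 -0.001] F [  4.3  -0.9 -12. ] Ftool [12.   4.1  1.4] q6 1.05 w 0.022728955593356505
```

arm_command(plan=[[0.15,0,0,0,0,0,1.5],[0.1,0,0,0,0,0,1.5],[0.1,0,0,0,0,0,1.5],[0,0,0,0,0,0,1.5]])

```text
time: 38.52
position: [0.621, -0.1391, 0.0887]
tool_rot: [0.469, 0.528, -0.468, 0.531]
ft_force: [2.9, -0.9, -11.5]
grip_width: 0.0228
```

arm_command(plan=[[0.08,0,0,0,0,0,1.5],[0.05,0,0,0,0,0,1.5]])

```text
time: 38.78
position: [0.621, -0.1391, 0.0876]
tool_rot: [0.469, 0.528, -0.468, 0.531]
ft_force: [4.0, -0.8, -9.4]
grip_width: 0.0232
```

arm_command(plan=[[0.08,0,0,0,0,0,1.5],[0.05,0,0,0,0,0,1.5]])

```text
time: 39.02
position: [0.621, -0.1391, 0.0875]
tool_rot: [0.469, 0.528, -0.468, 0.531]
ft_force: [1.7, -0.6, -7.4]
grip_width: 0.0228
```

The bar touched down at 0.0875, and 0.0874 was predicted. Transfer the rest of the load, then let go.

arm_command(plan=[[0.1,0,0,0,0,0,1.5],[0.1,0,0,0,0,0,1.5]])

```text
time: 39.28
position: [0.6211, -0.1391, 0.0873]
tool_rot: [0.469, 0.528, -0.468, 0.531]
ft_force: [0.8, 0.5, 1.5]
grip_width: 0.0228
```

arm_command(plan=[[0.1,0,0,0,0,0,1.5],[0.1,0,0,0,0,0,1.5]])

```text
time: 39.52
position: [0.6211, -0.1391, 0.0872]
tool_rot: [0.469, 0.528, -0.468, 0.532]
ft_force: [-1.4, 1.2, 5.3]
grip_width: 0.0229
```

arm_command(plan=[[-0.05,0,0,0,0,0,2.0],[0,0,0,0,0,0,3.5],[0,0,0,0,0,0,5.0],[0,0,0,0,0,0,6.0],[0,0,0,0,0,0,6.0],[-1,0,0,0,0,0,6.0],[-2,0,0,0,0,0,6.0],[-3,0,0,0,0,0,6.0],[-3,0,0,0,0,0,6.0],[-2,0,0,0,0,0,6.0],[0,0,0,0,0,0,6.0]], grip_force=20)

```text
time: 40.9
position: [0.621, -0.1396, 0.2037]
tool_rot: [0.47, 0.527, -0.468, 0.532]
ft_force: [-0.6, 0.3, -0.6]
grip_width: 0.0604
```

```bash
python3 - <<'E'
from h import *
bar();o=robot.get_obs();p,d=optics.camera('wrist');cv2.imwrite('pics/w6.png',p);P=cloud('wrist',d,o)
r=P[...,:2]-O;x=r@EX;y=r@EY;z=P[...,2]
m=(abs(z-.1186)<.004)&(np.hypot(P[...,0]-.621,P[...,1]+.14)<.03);print('knob top n',m.sum(),P[m].mean(0))
m=(abs(x)<.012)&(z>.06)&(z<.075)&(y>-.085)&(y<.045);print('tube top z',np.percentile(z[m],95),np.polyfit(y[m],x[m],1))
m=(abs(x+.03)<.012)&(abs(y-.06)<.008)&(z>.06)&(z<.1);print('bar top z (exp .0806)',np.median(z[m]) if m.any() else None)
p,d=optics.camera('top');cv2.imwrite('pics/top1.png',cv2.resize(p[100:300,180:520],None,fx=2.3,fy=2.3))
E
```

```text
t 40.9 pos [ 0.621  -0.1396  0.2037] swing 0.002 r 0.1099 yaw -0.002 tilt [ 0.008 -0.003] F [-0.6  0.3 -0.6] Ftool [ 0.6 -0.6 -0.3] q6 1.05 w 0.06036440549437361
knob top n 947 [ 0.62124848 -0.13863657  0.11801332]
tube top z 0.06894434059718252 [0.00528681 0.00171095]
bar top z (exp .0806) 0.08045883182348915
```

View pics/w6.png

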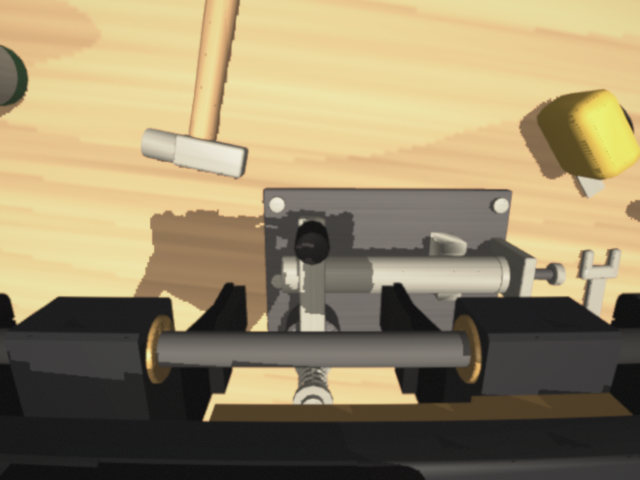

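Bar down over the tube, knob at (312,240), tube end meeting the pad at about (503,274). One close crop to check the gap at the pad.

```bash
python3 - <<'E'
import cv2,numpy as np
p=cv2.imread('pics/w6.png');cv2.imwrite('pics/w6c.png',np.clip(cv2.resize(p[225:310,440:580],None,fx=5,fy=5,interpolation=cv2.INTER_CUBIC)*.8,0,255).astype(np.uint8))
E
```

```text
(no output)
```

View pics/w6c.png

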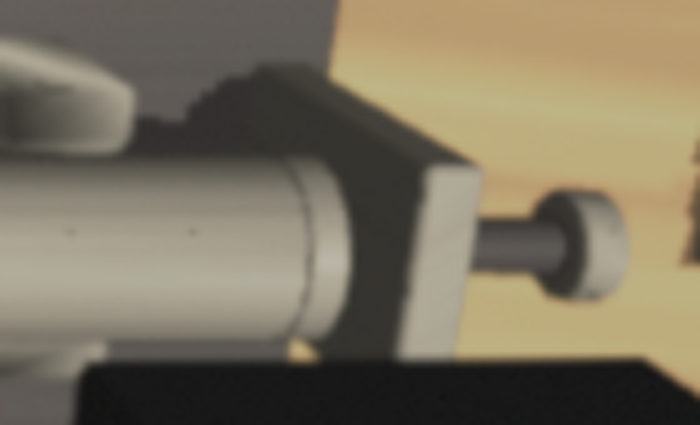

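The crop shows the tube end flush on the pad, with only a hairline seam at (305,250). I'm handing the job in.

```bash
python3 -c "
from h import *
print(workorder.hand_in(),robot.get_obs()['time'])"
```

```text
the job is handed in; nothing more can be done
the job is handed in; nothing more can be done
```

The long thick tube is clamped in the jig against the end stop, and I handed the job in at about 41 s; no verdict was given.

**What I did:** I lifted the bar, turned it about 1.44 rad aside and let it rest on its collar. I then laid the tube in the vees and slid it home with about 8 N of wrist force. I brought the bar back, eased it down until it rested on the tube, and let go.

**Last checks:**

| Check | Measured | Expected |
|---|---|---|
| Bar top height | 80.5 mm (lift about 0.014) | 80.6 mm |
| Bar swing, from the knob's position | about 0.01 rad | 0 |
| Tube top height | 68.9 mm | 68.6 mm |
| Tube against jig y | about 0.005 rad | under 0.03 rad |

- **Tube at the pad:** the close-up shows the end flush on the pad with only a hairline seam.
- **Fingers:** they are clear of everything.

**Disagreements and unchecked items:**
- My estimate of the jig's position was about 1 mm off in x; the vees took up the difference.
- When I released the press, the tool came back about 0.2 mm, so I pressed lightly again before opening the fingers.
- The spring's force on the tube and the press on the stop could not be read directly. They are inferred from the lift and the wrist force.
- I did not re-measure the other bench items. The arm kept clear of them, and those in the last wrist view looked in place.

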